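# Open the card rack's sprung service gate and hold it

### The job

Open the card rack for service: squeeze the red catch fully in between the fingers, and only after that the blue catch. Then take the gate at its black upright handle bar, swing it out past its detent until it stands wide open, about square to the rack, and keep hold of it there: the spring would pull the gate back, so finish while still holding it steady and wide open. Do not shift anything else on the bench.

Things in the scene. Friction and masses are not known exactly. Their poses are not given: they have to be found in the camera images.
- rack: Aluminium card rack fixed to the bench, 140 deep (x) x 210 wide (y) x 120 mm high, flat roof at z = 120 mm, circuit boards inside. Origin: on the table, middle of its front edge; own x points into the rack (away from the robot), own y to its left, z up. A 6 mm high dark apron reaches 80 mm out in front at its left end.
- gate (a joint): Angle (rad) of the barred gate on the rack's front: 0 shut, grows as its right end swings out to the robot, stop at 1.8. It moves only once both catches are in. A spring pulls it shut (1 N at the handle when shut, 4 N wide open); a ball detent resists from 0.5 to 0.9 rad (up to about 8 N at the handle). The hinge is damped; let go beyond the detent, it swings back to rest near 0.85 rad.
- gate_hinge (a point): Point on the vertical hinge axis of the gate at the rack's left front corner, 137 mm above the table, at x = -8, y = 95 mm in the rack frame. The steel gate is 187 mm wide, 6 mm thick, from 30 to 120 mm above the table, with four 10 mm lugs on its top edge.
- gate_handle (a point): Black upright round bar, 14 mm thick, near the gate's free end, 172 mm along the gate from the hinge and 45 mm in front of it. Origin: on the bar's axis, 137 mm above the table, the height to grip; the bar's top is at 157 mm, free of brackets down to 107 mm. Turns with the gate: own x points at the gate (the rack's x when shut).
- catch_red: The red squeeze catch on the roof, 32 mm behind the rack's front edge; the two are 90 mm apart and swap places between runs. Grey base 34 x 72 x 6 mm, middle rib, two red pads with hooks over the gate: 52 mm over their outer faces along y, 28 mm squeezed fully in, reaching 8 to 42 mm above the roof. Origin: middle of the base's underside, at z = 120 mm; axes as the rack's.
- red_left (a joint): Travel (m) of the left (+y side) pad of the red catch, a block 22 (x) x 8 (y) x 34 mm tall, towards the middle: about 0 out (latched), 0.012 fully in. It slides stiffly (about 3 N) and stays where it is left.
- red_right (a joint): Travel (m) of the right (-y side) pad of the red catch, a block 22 (x) x 8 (y) x 34 mm tall, towards the middle: about 0 out (latched), 0.012 fully in. It slides stiffly (about 3 N) and stays where it is left.
- catch_blue: The blue squeeze catch on the roof, 32 mm behind the rack's front edge; the two are 90 mm apart and swap places between runs. Grey base 34 x 72 x 6 mm, middle rib, two blue pads with hooks over the gate: 52 mm over their outer faces along y, 28 mm squeezed fully in, reaching 8 to 42 mm above the roof. Origin: middle of the base's underside, at z = 120 mm; axes as the rack's.
- blue_left (a joint): Travel (m) of the left (+y side) pad of the blue catch, a block 22 (x) x 8 (y) x 34 mm tall, towards the middle: about 0 out (latched), 0.012 fully in. It slides stiffly (about 3 N) and stays where it is left.
- blue_right (a joint): Travel (m) of the right (-y side) pad of the blue catch, a block 22 (x) x 8 (y) x 34 mm tall, towards the middle: about 0 out (latched), 0.012 fully in. It slides stiffly (about 3 N) and stays where it is left.
- heat_sink: black finned heat sink 40 x 40 x 24 mm, loose on the rack roof behind the catches. A bystander: leave it alone. Origin: centre of its underside.
- solder_spool: aluminium spool, 52 mm across, 40 mm tall, standing to the right of the rack. A bystander: leave it alone. Origin: centre of its underside.
- flux_jar: amber jar, 48 mm across, 55 mm tall, to the left of the rack. A bystander: leave it alone. Origin: centre of its underside.
- multimeter: yellow hand multimeter 150 x 75 x 36 mm, lying flat, front right of the rack. A bystander: leave it alone. Origin: centre of its underside.
- spare_board: blue circuit board 110 x 90 mm, parts up to 28 mm tall, lying at the left. A bystander: leave it alone. Origin: centre of its underside.
- screwdriver: orange screwdriver lying at the right. A bystander: leave it alone. Origin: middle of the tool.
- screw_tray: black divided tray 100 x 140 x 30 mm, at the left. A bystander: leave it alone. Origin: centre of its underside.

How it is judged:
By the outcome, as a careful person would: the job done as asked, in the order asked, and still so for the second after the job is handed in, while the arm keeps its last pose, push and grip.
It also fails if it takes over 64 s, if anything falls off the work surface, if the arm or the gripper's body presses on something with over 40 N, if the wrist force passes 120 N, or if a joint passes its speed limit or range.

### The arm

A 6-joint arm with a two-finger parallel gripper is mounted at the origin on the work surface. World frame = base frame: x ahead of the robot, y to its left, z up, the work surface at z = 0. Lengths are in m, angles in rad, forces in N, time in s.
With the tool pointing down it reaches from about 0.275 to 1 m from the base axis. Payload 8.4 kg.
Tool frame: the origin (TCP) lies on the centre line of the jaws, within the pads' length; the fingertips stand 17 mm ahead of it and the grasp point (between the pads) lies 2 mm behind it (bot.tcp_to_tips is the z of the fingertips in the tool frame, in m); z points along the fingers, y is the line along which they close (so a half turn about z gives the same grasp; the last joint's range is limited). The gripper opens to 85 mm and grips with 20 to 120 N. Pads are 22 mm wide; open, the fingers measure 114 mm over their backs; the gripper's body (76 mm by 85 mm) begins 54 mm behind the grasp point. The pads swing forward as they close: fully open they stand 13 mm farther back than shut.
Start: joints at [1.172, 0.353, 1.633, -0, 1.155, -0.002], TCP at [0.242, 0.576, 0.248] pointing down, gripper open.
Joint ranges: [-2.63, 2.63], [-0.92, 2.1], [0.06, 2.66], [-1.3, 4.44], [0, 2.69], [-3.02, 3.02]. Speed limits (rad/s): [2.22, 2.22, 2.79, 3.14, 3.14, 3.14].

### API

Orientations are given as a unit quaternion [x, y, z, w].
In Python, from workcell import bot, hand, kinematics, get_obs, vision, hand_in gives the robot as it stands. The module is installed in compiled form; this text tells all that it offers. Calls block until the motion is done:
- bot.reach(position, orientation): joint-space move of the TCP to a pose.
- bot.servo_line(position, ori=None, velocity=0.15): straight line of the TCP; ori=None keeps the orientation; velocity is the mean speed in m/s.
- bot.goto_joints(angles): joint-space move.
- hand.move_gripper(opening, strength=None): finger opening in m; strength is the grip in N (None keeps the last); returns when the fingers have stopped.
- bot.dwell(seconds).
- kinematics.solve_ik(position, orientation): joint angles nearest the present ones, or None.
- get_obs(): the state.
- vision.read_camera(name): name is "scene" or "top"; returns a dict with "frame" (384x512x3 uint8, red, green, blue), "intrinsics" (3x3 intrinsics, pixels), "dist" ([k1, k2, p1, p2, k3] as OpenCV has them; the pictures are not rectified), "view" (4x4, takes a point from world to camera coordinates). Camera axes: x right, y down, z forward; pixel columns grow to the right and rows downward; lengths in m; the calibration is good to about 2 mm. A picture is of the moment at which its call begins. There is no depth.
A pose or a line that the arm cannot do raises bot.IKError and nothing moves.
- hand_in(): hands the job in; it is judged then, once.
The state is a dict: "time_s": time; "joint_pos": joint angles; "joint_vel": joint speeds; "joint_efforts": joint torques, N m; "position": TCP position; "orientation": TCP orientation; "wrist_force": force on the tool from outside, world axes, zero at the start; "ft_torque": the same for the moment, N m; "gripper_width": finger opening in m; "grip_force": force on a finger pad.
Only numpy, scipy, OpenCV 4.12 (cv2) and the standard library are available. Lean on these libraries where they do the work, as an engineer would, in place of code of your own. Each camera call takes 0.05 s, during which the arm holds its last target. There are 200 camera calls.

## Working session

There is one attempt and no reset: what is moved stays moved. The work goes in short steps, each a Python script; the robot and the scene stay as the last script left them, time stands still between calls to the robot, and variables do not carry over. Pictures are saved under pics/ and viewed, at most 10 in all, crops included, and the job is handed in when it is done.

```bash
mkdir -p pics
python3 - <<'E'
from workcell import *
import cv2,numpy as np,pickle
d={}
for n in("scene","top"):
    c=vision.read_camera(n);d[n]=c
    cv2.imwrite(f"pics/{n}0.png",cv2.resize(c["frame"][:,:,::-1],(800,600),interpolation=cv2.INTER_CUBIC))
    print(n,c["intrinsics"],c["dist"],c["view"])
pickle.dump(d,open("c0.pkl","wb"))
print(get_obs(),bot.tcp_to_tips)
E
```

```text
scene [[493.84148734   0.         254.96055655]
 [  0.         493.84148734 195.23782232]
 [  0.           0.           1.        ]] [-0.11206411  0.          0.          0.          0.        ] [[-0.76055207  0.64911624  0.01444471  0.41197181]
 [ 0.51937016  0.62158165 -0.58642211 -0.2071796 ]
 [-0.38963469 -0.4385024  -0.80987682  1.89398049]
 [ 0.          0.          0.          1.        ]]
top [[474.27547735   0.         243.65234816]
 [  0.         474.27547735 189.08681755]
 [  0.           0.           1.        ]] [0.02564643 0.         0.         0.         0.        ] [[-0.00877566 -0.99996008  0.00167935 -0.03422548]
 [-0.97831254  0.00823809 -0.20697029  0.53625258]
 [ 0.20694819 -0.00345923 -0.97834579  1.37025637]
 [ 0.          0.          0.          1.        ]]
{'time_s': 0.1, 'joint_pos': array([ 1.17159434e+00,  3.53619572e-01,  1.63405120e+00, -1.34104223e-05,
        1.15521743e+00, -2.41957475e-03]), 'joint_vel': array([ 0.00238174, -0.00267713, -0.00036637,  0.00032119,  0.00026817,
       -0.00043033]), 'joint_efforts': array([-5.48105309e-04, -6.06360483e+01, -3.42819607e+01, -1.23520890e-04,
        3.90622139e-03,  2.57484248e-05]), 'position': array([0.24138901, 0.57606026, 0.247615  ]), 'orientation': array([ 1.97089652e-01,  9.80385256e-01, -6.35981329e-04, -1.23198227e-04]), 'wrist_force': array([ 0.82726563, -0.93957337, -0.1938837 ]), 'ft_torque': array([-0.00178926,  0.03871496, -0.04446227]), 'grip_force': 0.0, 'gripper_width': 0.08570971591311699} 0.017
```

View pics/scene0.png

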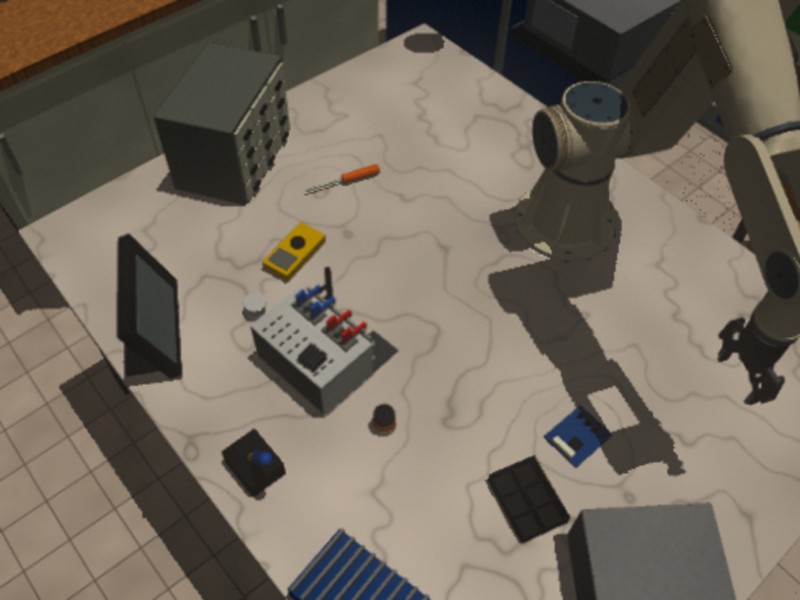

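View pics/top0.png

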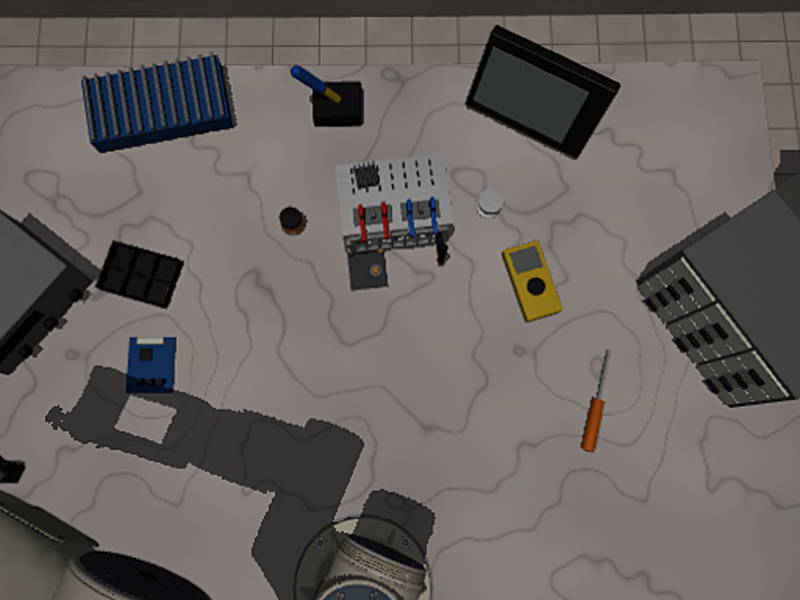

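Top view: the rack is around (395,205), with red on the left at (373,213), blue on the right at (422,210) and the handle at (441,248). The heat sink is at (366,175). I'll zoom in on both views.

Run:
```python
import cv2,numpy as np,pickle
d=pickle.load(open("c0.pkl","rb"))
def crop(n,x,y,w,h,s):
    f=d[n]["frame"][y:y+h,x:x+w,::-1]
    f=cv2.convertScaleAbs(f,alpha=1.3)
    cv2.imwrite(f"pics/{n}c.png",cv2.resize(f,(w*s,h*s),interpolation=cv2.INTER_CUBIC))
crop("top",200,95,100,75,8)
crop("scene",150,160,114,85,7)
```

```text
(no output)
```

View pics/topc.png

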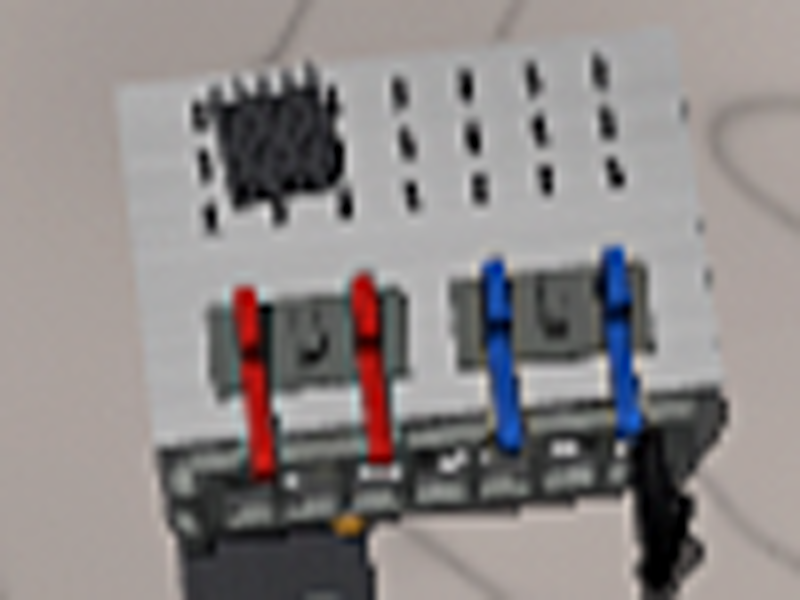

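View pics/scenec.png

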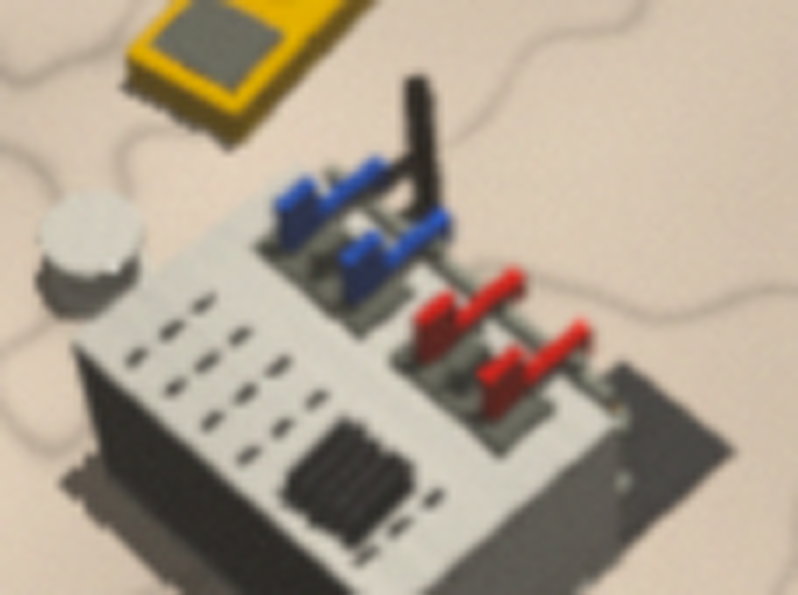

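```bash
cat > fit.py <<'E'
import cv2,numpy as np,pickle
from scipy.optimize import least_squares
d=pickle.load(open("c0.pkl","rb"))
def proj(n,P):
    c=d[n];V=c["view"];return cv2.projectPoints(np.float64(P),cv2.Rodrigues(V[:3,:3])[0],V[:3,3],c["intrinsics"],c["dist"])[0][:,0]
def T(p,x,y,a): 
    p=np.array(p,float);c,s=np.cos(a),np.sin(a)
    return np.c_[x+c*p[:,0]-s*p[:,1],y+s*p[:,0]+c*p[:,1],p[:,2]]
def pts(r,b):
    t=[(.14,.105,.12),(.14,-.105,.12),(0,-.105,.12),(0,.105,.12)]
    base=lambda c:[(.049,c+.036,.126),(.049,c-.036,.126),(.015,c-.036,.126),(.015,c+.036,.126)]
    t+=base(b)+base(r)
    s=[(.14,-.105,.12),(0,.105,.12),base(b)[1],base(b)[0],base(r)[0],base(r)[1]]
    return t,s
ut=[(117,87),(672,27),(720,388),(155,445),(452,277),(645,262),(655,352),(462,370),(207,305),(405,287),(410,375),(217,395)]
us=[(75,345),(622,428),(257,247),(360,337),(500,457),(393,360)]
ut=(np.array(ut)+.5)/8-.5+[200,95]; us=(np.array(us)+.5)/7-.5+[150,160]
def res(q):
    t,s=pts(q[3],q[4])
    return np.r_[proj("top",T(t,*q[:3]))-ut,proj("scene",T(s,*q[:3]))-us].ravel()
if __name__=="__main__":
    S=least_squares(res,[.7,0,0,.045,-.045],loss="soft_l1");q=S.x
    print(q.round(4),np.degrees(q[2]));print(res(q).reshape(-1,2).round(1))
    H=T([(-.053,-.077,.157),(-.053,-.077,.107)],*q[:3]);print(H)
    print("bar pred top crop",(proj("top",H)-[200,95]+.5)*8-.5,"scene crop",(proj("scene",H)-[150,160]+.5)*7-.5)
E
python3 fit.py
```

```text
[ 0.6502 -0.0701  0.0995  0.0435 -0.0465] 5.703649340920614
[[-0.5 -0.4]
 [ 0.1 -0. ]
 [ 0.1 -0.5]
 [-0.6 -0.2]
 [-0.3  0.2]
 [-0.1 -0.5]
 [ 0.1 -0.7]
 [-0.2 -0.4]
 [-0.2 -0.2]
 [-0.5 -0.5]
 [ 0.1 -0.4]
 [-0.3 -0.4]
 [ 0.2 -1.6]
 [ 0.2 -1. ]
 [ 0.2 -1.3]
 [ 0.7 -1.2]
 [ 0.5 -1.5]
 [-0.1 -1.2]]
[[ 0.60509674 -0.15203452  0.157     ]
 [ 0.60509674 -0.15203452  0.107     ]]
bar pred top crop [[671.51014491 503.24581931]
 [660.05932427 540.37784816]] scene crop [[425.11676553  77.90429104]
 [431.2577087  143.925609  ]]
```

```bash
cat > h.py <<'E'
from workcell import *
import numpy as np,cv2
X,Y,A,RED,BLUE=.6502,-.0701,.0995,.0435,-.0465
def W(x,y,z): c,s=np.cos(A),np.sin(A); return [X+c*x-s*y,Y+s*x+c*y,z]
phi=(A+np.pi)/2; Q=[np.cos(phi),np.sin(phi),0,0]   # tool down, tool y along rack y
def st(t=""):
    o=get_obs();print(t,"t%.1f"%o["time_s"],"pos",o["position"].round(4),"F",o["wrist_force"].round(1),"w %.4f g %.1f"%(o["gripper_width"],o["grip_force"]));return o
def snap(name,cams=("scene","top")):
    roi={"scene":(150,150,114,95),"top":(200,90,100,95)};ims=[]
    for n in cams:
        f=vision.read_camera(n)["frame"][:,:,::-1];x,y,w,h=roi[n]
        ims.append(cv2.resize(cv2.convertScaleAbs(f[y:y+h,x:x+w],alpha=1.3),(400,340),interpolation=cv2.INTER_CUBIC))
    cv2.imwrite(f"pics/{name}.png",np.hstack(ims))
def squeeze(c,zc=.153):
    bot.reach(W(.032,c,.26),Q);st("above")
    hand.move_gripper(.070,60)
    bot.servo_line(W(.032,c,zc),velocity=.1);st("down")
    hand.move_gripper(.027,60);return st("squeezed")
E
python3 - <<'E'
from h import *
print([kinematics.solve_ik(W(.032,c,.153),Q) for c in (RED,BLUE)], kinematics.solve_ik(W(-.18,.14,.135),Q))
squeeze(RED);snap("red1")
E
```

```text
[array([-3.70741523e-02,  5.27111165e-01,  1.58870885e+00, -4.44089210e-16,
        1.02577263e+00, -1.70737048e+00]), array([-1.65529211e-01,  5.52142555e-01,  1.54518781e+00, -4.44089210e-16,
        1.04426229e+00, -1.83582554e+00])] [ 1.08539463e-01  2.53448404e-01  2.07833732e+00 -4.44089210e-16
  8.09806934e-01 -1.56175686e+00]
above t2.7 pos [ 0.6777 -0.0228  0.26  ] F [ 0.3 -0.2 -0.6] w 0.0854 g 0.0
down t4.2 pos [ 0.6783 -0.0237  0.1538] F [ 0.3 -0.   0.4] w 0.0699 g 0.0
squeezed t4.7 pos [ 0.6782 -0.0223  0.1543] F [-2.3  6.2  7.7] w 0.0276 g 14.2
```

View pics/red1.png

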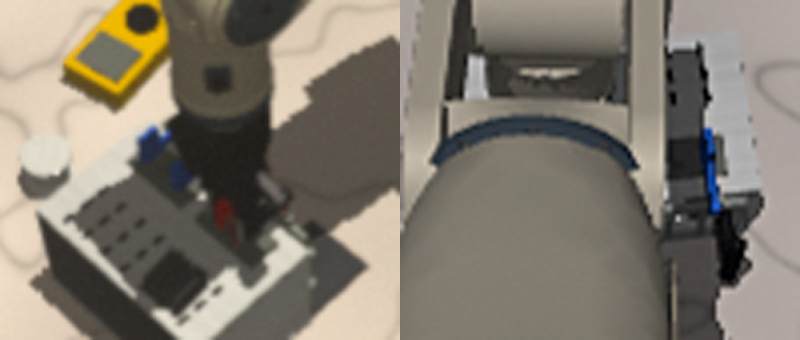

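Gripper (250,170) is on the red catch, blue is untouched, and the width of 27.6 mm means both red pads are in. I'll press once more to make sure, then do blue.

Run:
```python
from h import *
hand.move_gripper(.015,60);bot.dwell(.3);o=st("firm")
p=o["position"];c,s=np.cos(A),np.sin(A);e=p[:2]-np.array(W(.032,RED,0)[:2]);dy=-s*e[0]+c*e[1];print("dy",dy)
hand.move_gripper(.066);st("rel")
bot.servo_line(W(.032,RED,.26),velocity=.15)
squeeze(BLUE+dy);hand.move_gripper(.015,60);bot.dwell(.3);st("firm")
hand.move_gripper(.066);bot.servo_line(W(.032,BLUE,.26),velocity=.15)
bot.reach(W(-.12,-.25,.26),Q);st();snap("both")
```

```text
firm t5.3 pos [ 0.6783 -0.0223  0.1552] F [-4.1  6.8 14.7] w 0.0248 g 60.2
dy 0.0013018219731605893
rel t5.8 pos [ 0.6777 -0.0238  0.1528] F [ 0.  -0.4  0.5] w 0.0659 g 0.0
above t7.1 pos [ 0.6859 -0.1131  0.2584] F [-0.   0.3 -0.2] w 0.0662 g 0.0
down t8.6 pos [ 0.687  -0.112   0.1538] F [ 0.2 -0.2  0.2] w 0.0699 g 0.0
squeezed t9.0 pos [ 0.6872 -0.1117  0.1542] F [-1.4  1.7  7.7] w 0.0271 g 14.3
firm t9.6 pos [ 0.6872 -0.1117  0.1551] F [-3.5  2.7 12.9] w 0.0250 g 60.5
 t11.9 pos [ 0.5563 -0.33    0.2597] F [ 0.9  0.3 -0.1] w 0.0659 g 0.0
```

View pics/both.png

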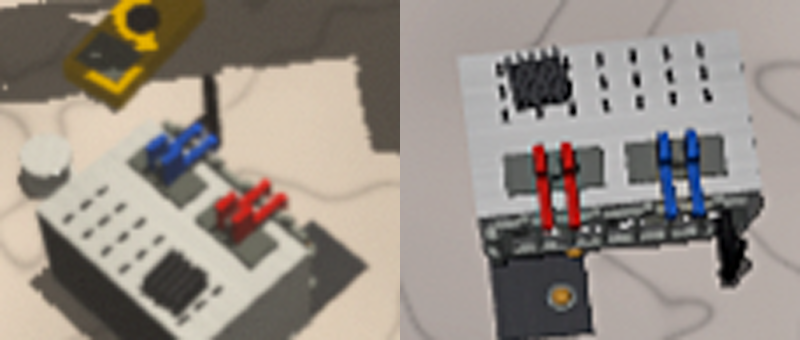

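Both catches show fully in at (555,185) and (680,170) in the top half, and the bystanders are unmoved. Next I grasp the handle at (735,250).

```bash
sed -i 's/-.0701,/-.0687,/' h.py
python3 - <<'E'
from h import *
bot.reach(W(-.053,-.077,.26),Q);hand.move_gripper(.05,60)
bot.servo_line(W(-.053,-.077,.135),velocity=.1);st("down")
hand.move_gripper(.0,60);bot.dwell(.2);st("grip");snap("grip")
E
```

```text
down t14.5 pos [ 0.6056 -0.1507  0.1357] F [0.1 0.3 0.3] w 0.0501 g 0.0
grip t15.1 pos [ 0.6055 -0.1526  0.1357] F [-1.1 -9.3  1.4] w 0.0122 g 58.7
```

View pics/grip.png

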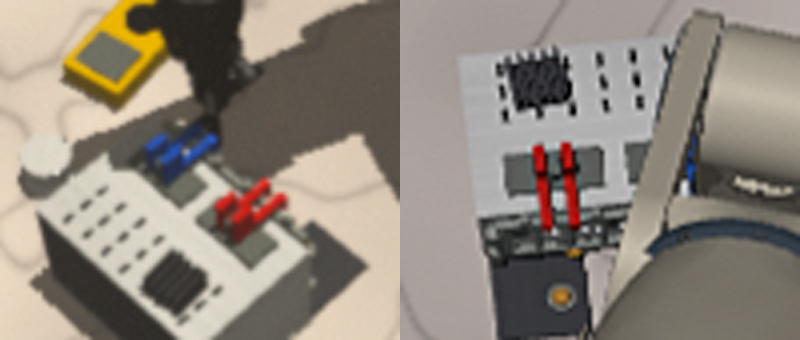

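Held: the fingers close on the bar at (215,130) in the scene half, with a width that fits a 14 mm bar. Swinging out along the arc in small steps.

Run:
```python
from h import *
p0=get_obs()["position"][:2]
def hd(t): # handle in rack frame from hinge, rotated clockwise by t
    v=np.array([-.045,-.172]);c,s=np.cos(t),np.sin(t);return np.array([c*v[0]+s*v[1],-s*v[0]+c*v[1]])
R=np.array([[np.cos(A),-np.sin(A)],[np.sin(A),np.cos(A)]])
for k in range(1,17):
    t=k*.1; p=p0+R@(hd(t)-hd(0))
    bot.servo_line([*p,.135],velocity=.05)
    o=st("%.1f e %s"%(t,(1e3*(o0-p) if (o0:=get_obs()["position"][:2]) is not None else 0).round(1)))
    if np.linalg.norm(o["wrist_force"])>60 or o["gripper_width"]<.009: print("STOP");break
snap("open")
```

```text
0.1 e [ 0.4 -0.6] t15.7 pos [ 0.5886 -0.1495  0.1357] F [ 0.3 -5.4  5.5] w 0.0124 g 59.3
0.2 e [ 0.5 -1.1] t16.2 pos [ 0.5717 -0.1447  0.1356] F [-1.1 -9.1  5.7] w 0.0122 g 59.4
0.3 e [ 0.4 -1.7] t16.7 pos [ 0.5553 -0.1382  0.1357] F [ -0.9 -12.1   4.5] w 0.0122 g 59.5
0.4 e [-0.8 -2. ] t17.2 pos [ 0.5385 -0.1299  0.1356] F [ -7.  -15.1   9.8] w 0.0119 g 60.1
0.5 e [-1.3 -2.4] t17.7 pos [ 0.5235 -0.1202  0.1356] F [-10.  -19.8  11.9] w 0.0121 g 60.4
0.6 e [-2.1 -3. ] t18.2 pos [ 0.5091 -0.1092  0.1356] F [-14.4 -24.7  16.7] w 0.0125 g 61.0
0.7 e [-2.7 -1.9] t18.8 pos [ 0.4962 -0.0953  0.1353] F [-14.5 -18.6  18. ] w 0.0121 g 61.6
0.8 e [-2.9 -0.8] t19.3 pos [ 0.4851 -0.0802  0.1351] F [-14.1 -11.8  16. ] w 0.0125 g 61.9
0.9 e [-2.3 -0.6] t19.8 pos [ 0.4761 -0.065   0.135 ] F [-11.4 -10.8  13.1] w 0.0121 g 61.6
1.0 e [-3.  -0.7] t20.3 pos [ 0.4676 -0.0492  0.1348] F [-12.7 -10.6  14.2] w 0.0125 g 62.0
1.1 e [-2.4 -0.3] t20.8 pos [ 0.4618 -0.0322  0.1348] F [-9.8 -7.7 11.1] w 0.0121 g 61.8
1.2 e [-1.8 -0.1] t21.3 pos [ 0.4577 -0.0148  0.1348] F [-6.7 -6.   8.8] w 0.0125 g 61.4
1.3 e [-1.1  0.1] t21.8 pos [0.4555 0.0028 0.1348] F [-4.  -4.6  6.7] w 0.0121 g 61.1
1.4 e [-1.7 -0.1] t22.3 pos [0.4538 0.0204 0.1348] F [-5.8 -5.   7.9] w 0.0121 g 61.4
1.5 e [-1. -0.] t22.8 pos [0.4551 0.0383 0.1348] F [-2.8 -5.2  3.8] w 0.0122 g 61.1
1.6 e [-1.6 -0.2] t23.3 pos [0.4569 0.0557 0.1347] F [-4.5 -5.9  6.6] w 0.0126 g 61.4
```

View pics/open.png

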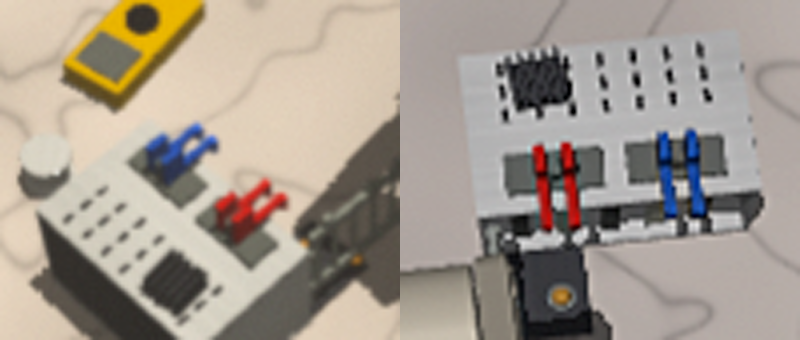

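The gate stands square to the rack at (340,245) in the scene half. The catches are still in and nothing else has moved. I'll check that it holds steady, then hand in.

Run:
```python
from h import *
bot.dwell(.8);st("hold");print(hand_in())
```

```text
hold t24.2 pos [0.4569 0.0555 0.1347] F [-4.4 -5.7  7.1] w 0.0121 g 61.4
the job is handed in; nothing more can be done
None
```

The job is handed in (no verdict shown): red catch squeezed in first, then blue, and the gate held steady at about 1.6 rad, square to the rack; no bystander moved in the close-up views.

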